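# Square a lens stand to the model eye with a straightedge

### The job

Lay the straightedge flat on the desk and flush against the front edge of the model-eye station's base plate, so that it runs past both corners of the plate. Then, with the straightedge in place as the spacer, slide the lens stand up until the front of its base is flush against the straightedge and the lens is centred straight in front of the eye. Do not touch the lens or the model eye, keep the stand flat on the desk, and leave the other things where they are.

Things in the scene. Friction and masses are not known exactly. Their poses are not given: they have to be found in the camera images.
- eye_station: the practice-eye station, screwed to the desk at the robot's right: a black base plate 140 x 140 mm, 12 mm thick, with a post carrying the model eye. Origin at the centre of the plate's underside, on the desk. Its -x axis points the way the eye looks, out over the plate's straight front edge, which lies at x = -70 mm and runs along y from -70 to +70 mm. A white centre line lies at y = 0, under the eye.
- model_eye: the model eye in its black holder, 42 mm across, on the station's centre line, fixed; origin 75 mm above the desk over the plate's centre; the pupil faces the station's -x and lies 22 mm behind the plate's front edge; a brass screw on top reaches 106 mm above the desk
- straightedge_mid (a point): middle of the loose aluminium straightedge, a flat bar 260 mm long (its y axis), 40 mm wide (its x axis), 10 mm thick (z), about 0.3 kg, with tick marks along one long side (either long side may go against the plate); it lies flat on the desk in front of the station. This point is its centre, half-way up, 5 mm over the desk. It slides freely on the desk when pushed
- stand_mid (a point): middle of the loose lens stand's blue base, a flat block 100 mm long (x), 130 mm wide (y), 18 mm thick, about 0.65 kg in all. This point is the base's centre, half-way up, 9 mm over the desk; +x points to its front, the end with the lens. Front edge at x = +50 mm, back edge at -50, sides at y = -65 and +65 mm. It starts left of the straightedge, front roughly towards the station, and slides when pushed
- lens_centre (a point): centre of the condensing lens, 75 mm above the desk, over the stand's centre line, 35 mm ahead of the middle of the base (15 mm behind the base's front edge); axes as the stand's
- condensing_lens: the condensing lens in its black rim, 54 mm across and 12 mm thick, standing upright across the stand's x axis on a short post; top of the rim 102 mm above the desk; origin at the lens centre; rigid on the stand
- lens_case: bystander: round black lens case, 62 mm across, 27 mm high, beside the eye station; origin at the centre of its underside
- drop_bottle: bystander: small white eye-drop bottle with green label, 28 mm across, 62 mm high, standing on the far side of the work; origin at the centre of its underside
- penlight: bystander: steel penlight with black nose, about 145 x 16 x 20 mm, lying on the robot's side of the work; origin under the middle of its barrel
- occluder: bystander: black eye occluder, a 54 mm disc with a flat handle, 158 mm long, 6 mm thick, lying to the robot's left; origin 18 mm from the disc's centre on the handle side
- lens_spray: bystander: clear and blue lens-cleaning spray bottle with white head, 44 mm across, 124 mm high, standing to the robot's left; origin at the centre of its underside
There are look-alikes about, which are no part of the job. What is meant by the eye_station is not orange, and is the smaller of those in its own colour.

How it is judged:
On the way:
1. the straightedge lies flush along the plate's front edge, past both its corners, while the lens stand is still at least 15 mm short of it (x of straightedge_mid in the frame of eye_station between -0.092 and -0.0885 m and y of straightedge_mid in the frame of eye_station between -0.06 and 0.06 m and angle between the y axis of straightedge_mid and the y axis of eye_station, either way round below 0.018 rad and angle between straightedge_mid's own z axis and vertical below 0.05 rad and height (world z) of straightedge_mid below 0.008 m and x of lens_centre in the frame of eye_station below -0.14 m), for 0.2 s.
At the end, for the whole second after the job is handed in: Straightedge flat along the plate's front edge: gap under 2 mm, parallel within 0.018 rad, middle within 60 mm of the centre line. Lens stand flat, front to the straightedge: lens centre 123.5 to 128.5 mm ahead of the plate's centre and within 8 mm of its centre line, square within 0.025 rad (x of straightedge_mid in the frame of eye_station between -0.092 and -0.0885 m and y of straightedge_mid in the frame of eye_station between -0.06 and 0.06 m and angle between the y axis of straightedge_mid and the y axis of eye_station, either way round below 0.018 rad and angle between each of straightedge_mid, stand_mid's own z axis and vertical below 0.05 rad and height (world z) of straightedge_mid below 0.008 m and x of lens_centre in the frame of eye_station between -0.1285 and -0.1235 m and y of lens_centre in the frame of eye_station between -0.008 and 0.008 m and angle between the x axis of stand_mid and the x axis of eye_station, either way round below 0.025 rad); the robot touches nothing.
It fails at once if the robot touches the lens or the model eye (contact force between any of the arm, the fingers and condensing_lens above 0.5 N or contact force between any of the arm, the fingers and model_eye above 0.5 N).
It fails at once if the lens stand is lifted by more than 25 mm or tipped by more than 0.25 rad (angle between stand_mid's own z axis and vertical above 0.25 rad or height (world z) of stand_mid above 0.034 m).
It fails at once if a bystander is moved more than 25 mm (distance of any of lens_case, drop_bottle, penlight, occluder, lens_spray from where it was at the start of the episode above 0.025 m).
It also fails if it takes over 72 s, if anything falls off the work surface, if the arm or the gripper's body presses on something with over 40 N, if the wrist force passes 120 N, or if a joint passes its speed limit or range.

### The arm

A 6-joint arm with a two-finger parallel gripper is mounted at the origin on the work surface. World frame = base frame: x ahead of the robot, y to its left, z up, the work surface at z = 0. Lengths are in m, angles in rad, forces in N, time in s.
With the tool pointing down it reaches from about 0.3 to 0.875 m from the base axis. Payload 6.4 kg.
Tool frame: the origin (TCP) lies midway between the tips of the shut fingers; the grasp point (between the pads) lies 19 mm behind it; z points along the fingers, y is the line along which they close (so a half turn about z gives the same grasp; the last joint's range is limited). The gripper opens to 85 mm and grips with 20 to 120 N. Pads are 22 mm wide; open, the fingers measure 114 mm over their backs; the gripper's body (76 mm by 85 mm) begins 54 mm behind the grasp point. The pads swing forward as they close: fully open they stand 13 mm farther back than shut.
Start: joints at [-1.32, 0.181, 1.607, -0, 1.354, -0.206], TCP at [0.254, -0.516, 0.205] pointing down, gripper open.
Joint ranges: [-2.99, 2.99], [-0.89, 2.07], [0.3, 2.58], [-1.14, 4.28], [0, 2.63], [-3.12, 3.12]. Speed limits (rad/s): [2.57, 2.57, 3.01, 3.14, 3.14, 3.14].

### API

Orientations are given as a unit quaternion [w, x, y, z].
In Python, from bench import sensors, vision, ctrl gives the robot as it stands.
- The arm moves only by the tool carry_out, never from a script. Its argument "deltas" is text: rows parted by semicolons, each of 7 numbers parted by spaces: the shift along the tool's x, y, z in mm, then the turn, a rotation vector about the tool's x, y, z in rad, then the closure, from 0 (fully open) to 1 (shut). In form: tx ty tz ax ay az claw; .... A call has 1 to 12 rows; each row is the pose to reach, as a shift and turn from the pose commanded when the call began, along the tool's axes at that moment; what a row does not reach only later rows make up. A row lasts 1/8 s, in which the tool goes at most 62.5 mm and 10.7 degrees, less where a joint would pass 70% of its speed; a pose out of reach is approached as far as the arm can. A call with a gripper value outside its range is refused whole. The fingers move at their own pace and stop on an object; the grip force is fixed at half the most. Time passes only in rows, so rows that repeat a pose let the fingers close. It gives the time, the measured TCP pose, the force, the opening and the grip force at its end, in the units of the state.
- sensors.get_obs(): the state, without advancing time (a new reading comes with each control period).
- vision.camera(name): name is "scene" or "top" or "wrist"; returns the picture (384x512x3 uint8, blue, green, red); there is no depth.
- vision.camera_model(name): a dict with "K" (3x3 intrinsics, pixels), "extrinsics" (4x4, takes a point from world to camera coordinates); the wrist camera has in their place "hand_eye" (4x4, takes a point from camera to tool coordinates, whose origin is the TCP and whose axes are the flange's). Camera axes: x right, y down, z forward; pixel columns grow to the right and rows downward; lengths in m; the calibration is good to about 2 mm. A picture is of the moment at which its call begins: read the wrist's pose just before it. camera_model takes no time and is no camera call.
- ctrl.hand_in(): hands the job in; it is judged then, once.
The state is a dict: "time_s": time; "q": joint angles; "dq": joint speeds; "joint_efforts": joint torques, N m; "eef_pos": TCP position; "eef_rot": TCP orientation; "wrist_force": force on the tool from outside, world axes, zero at the start; "torque": the same for the moment, N m; "opening": opening from 0.0 (shut) to 1.0 (fully open); "grasp_force": force on a finger pad.
Only numpy, scipy, OpenCV 4.12 (cv2) and the standard library are available. Lean on these libraries where they do the work, as an engineer would, in place of code of your own. Each camera call takes 0.05 s, during which the arm holds its last target. There are 200 camera calls.

## Working session

There is one attempt and no reset: what is moved stays moved. The work goes in short steps, Python scripts to look and compute and a tool call to move; the robot and the scene stay as the last step left them, time stands still between calls to the robot, and variables do not carry over. Pictures are saved under pics/ and viewed, at most 10 in all, crops included, and the job is handed in when it is done.

Besides the shell and the picture viewer there is one more tool, called as name(argument=value, ...) on one line, values as JSON. carry_out: Moves the arm, as the interface text tells. Its arguments: {"type":"object","properties":{"deltas":{"type":"string"}},"required":["deltas"]}

```bash
mkdir -p pics; ls
python3 - <<'E'
from bench import sensors, vision, ctrl
import cv2,json,numpy as np
for n in("scene","top"):
    cv2.imwrite(f"pics/{n}0.png",vision.camera(n))
    m=vision.camera_model(n); print(n,np.round(m["K"],1).tolist(),np.round(m["extrinsics"],4).tolist())
print(np.round(vision.camera_model("wrist")["hand_eye"],4).tolist())
o=sensors.get_obs();print(o)
E
```

```text
pics
scene [[406.8, 0.0, 252.2], [0.0, 406.8, 189.4], [0.0, 0.0, 1.0]] [[0.8999, 0.4357, -0.0165, -0.4923], [0.3265, -0.6985, -0.6368, -0.0737], [-0.289, 0.5676, -0.7709, 1.6805], [0.0, 0.0, 0.0, 1.0]]
top [[395.9, 0.0, 255.4], [0.0, 395.9, 192.3], [0.0, 0.0, 1.0]] [[0.0132, -0.9999, 0.0055, 0.0613], [-0.9963, -0.0136, -0.0847, 0.5285], [0.0848, -0.0043, -0.9964, 1.2043], [0.0, 0.0, 0.0, 1.0]]
[[-0.0007, -0.9614, -0.2751, 0.0691], [1.0, -0.0007, -0.0001, 0.0003], [-0.0001, -0.2751, 0.9614, -0.1685], [0.0, 0.0, 0.0, 1.0]]
{'time_s': 0.1, 'q': array([-1.32031521e+00,  1.81485029e-01,  1.60787919e+00, -1.60106109e-05,
        1.35380447e+00, -2.06270059e-01]), 'dq': array([-0.00072708, -0.00186449, -0.00243205,  0.00045746, -0.00151565,
        0.00168818]), 'joint_efforts': array([ 5.06421929e-04, -4.45871937e+01, -3.52238488e+01, -2.09472914e-04,
        4.17655567e-03, -1.49350143e-05]), 'eef_pos': array([ 0.25348781, -0.51552282,  0.20407793]), 'eef_rot': array([-7.87651395e-04,  9.74034745e-01,  2.26397203e-01, -2.52324141e-05]), 'wrist_force': array([ 0.1126829 , -0.15551571, -0.47179568]), 'torque': array([ 0.07175809, -0.0536186 ,  0.0147232 ]), 'grasp_force': 0.0, 'opening': 1.0027361810578332}
```

View pics/scene0.png

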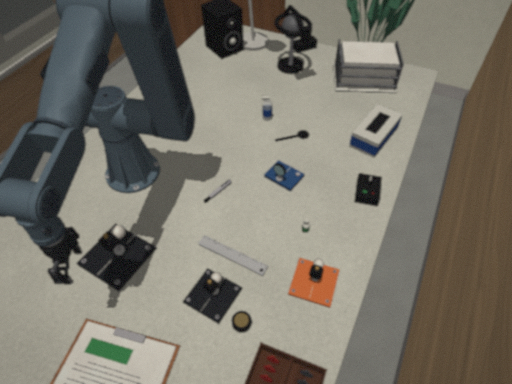

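View pics/top0.png

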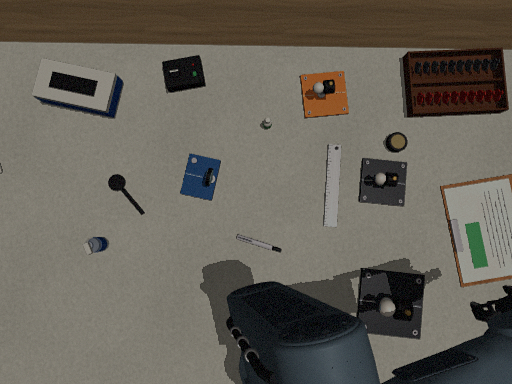

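The scene shows three stations in the top view: orange (324,95), large black (390,303) and small black (383,182). By the description I choose the small black one at (383,182). The straightedge is at (332,185) and the blue stand at (201,177). The bystanders are the case (396,142), drop bottle (267,124), penlight (258,243), occluder (125,193) and spray (97,244).

```bash
cat > h.py <<'E'
from bench import sensors, vision
import cv2, numpy as np
from scipy.spatial.transform import Rotation as R
def snap(n):
    o=sensors.get_obs(); im=vision.camera(n); m=vision.camera_model(n); K=np.array(m["K"])
    if n=="wrist":
        q=o["eef_rot"]; T=np.eye(4); T[:3,:3]=R.from_quat([q[1],q[2],q[3],q[0]]).as_matrix(); T[:3,3]=o["eef_pos"]
        C=T@np.array(m["hand_eye"])
    else: C=np.linalg.inv(np.array(m["extrinsics"]))
    return im,K,C,o
def ray(px,z,K,C):
    px=np.atleast_2d(px).astype(float); d=(np.linalg.inv(K)@np.c_[px,np.ones(len(px))].T).T@C[:3,:3].T
    return C[:3,3]+d*((z-C[2,3])/d[:,2])[:,None]
def proj(P,K,C):
    p=(np.linalg.inv(C)@np.append(P,1))[:3]; p=K@p; return p[:2]/p[2]
def rect(mask,seed,z,K,C,show=True):
    """minAreaRect (in world, on plane z) of the mask contour nearest seed pixel"""
    cs,_=cv2.findContours(mask,cv2.RETR_EXTERNAL,cv2.CHAIN_APPROX_NONE)
    cs=[c for c in cs if cv2.contourArea(c)>150]
    c=max(cs,key=lambda c:cv2.pointPolygonTest(c,tuple(map(float,seed)),True))
    P=ray(c[:,0,:],z,K,C)[:,:2]
    (cx,cy),(w,h),a=cv2.minAreaRect((P*1000).astype(np.float32))
    print("rect centre",round(cx,1),round(cy,1),"size",round(w,1),round(h,1),"ang",round(a,2)); return P
E
python3 - <<'E'
from h import *
im,K,C,o=snap("top"); hsv=cv2.cvtColor(im,cv2.COLOR_BGR2HSV)
print(im[185,332],im[195,395],im[150,350],im[170,205], im[303,365])
g=cv2.cvtColor(im,cv2.COLOR_BGR2GRAY)
rect((g<95).astype(np.uint8),(372,195),.012,K,C)
roi=np.zeros_like(g);roi[120:250,310:352]=1
rect(((g>165)*roi).astype(np.uint8),(332,185),.010,K,C)
rect(((hsv[...,0]>95)&(hsv[...,0]<130)&(hsv[...,1]>100)).astype(np.uint8),(195,190),.018,K,C)
for n,p in dict(case=(396,142),drop=(267,124),pen1=(237,236),pen2=(281,250),occ1=(117,183),occ2=(143,213),spray=(97,244)).items(): print(n,ray(p,.015,K,C).round(3)[0,:2])
cv2.imwrite("pics/crop.png",cv2.resize(im[100:260,170:430],None,fx=3,fy=3,interpolation=cv2.INTER_CUBIC))
E
```

```text
[142 147 148] [48 50 51] [113 124 126] [84 48 21] [2 1 2]
rect centre 567.5 -329.1 size 146.0 142.8 ang 84.85Traceback (most recent call last):
  File "<stdin>", line 7, in <module>
  File "h.py", line 20, in rect
    c=max(cs,key=lambda c:cv2.pointPolygonTest(c,tuple(map(float,seed)),True))
ValueError: max() iterable argument is empty
```

Run:
```python
from h import *
im,K,C,o=snap("top"); hsv=cv2.cvtColor(im,cv2.COLOR_BGR2HSV)
cv2.imwrite("pics/crop.png",cv2.resize(im[100:260,170:430],None,fx=3,fy=3,interpolation=cv2.INTER_CUBIC))
g=cv2.cvtColor(im,cv2.COLOR_BGR2GRAY)
roi=np.zeros_like(g);roi[120:250,310:352]=1
print(g[185,325:345],g[185,300:320])
s=hsv[...,0]
rect(cv2.morphologyEx(((g>134)*roi).astype(np.uint8),cv2.MORPH_CLOSE,np.ones((5,5))),(332,185),.010,K,C)
rect(((hsv[...,0]>95)&(hsv[...,0]<130)&(hsv[...,1]>100)).astype(np.uint8),(195,190),.018,K,C)
for n,p in dict(case=(396,142),drop=(267,124),pen1=(237,236),pen2=(281,250),occ1=(117,183),occ2=(143,213),spray=(97,244)).items(): print(n,ray(p,.015,K,C).round(3)[0,:2])
```

```text
[ 62 124 142 144 147 147 145 146 149 143 146 147 145 147 120 125 133 127
 122 125] [126 121 123 126 124 125 122 123 123 123 124 130 123 122 122 118 122 123
 127 127]
rect centre 555.4 -172.8 size 38.8 259.0 ang 86.54
rect centre 575.6 241.7 size 99.3 128.1 ang 78.17
case [ 0.694 -0.373]
drop [0.746 0.035]
pen1 [0.392 0.123]
pen2 [ 0.351 -0.013]
occ1 [0.551 0.5  ]
occ2 [0.459 0.416]
spray [0.362 0.554]
```

View pics/crop.png

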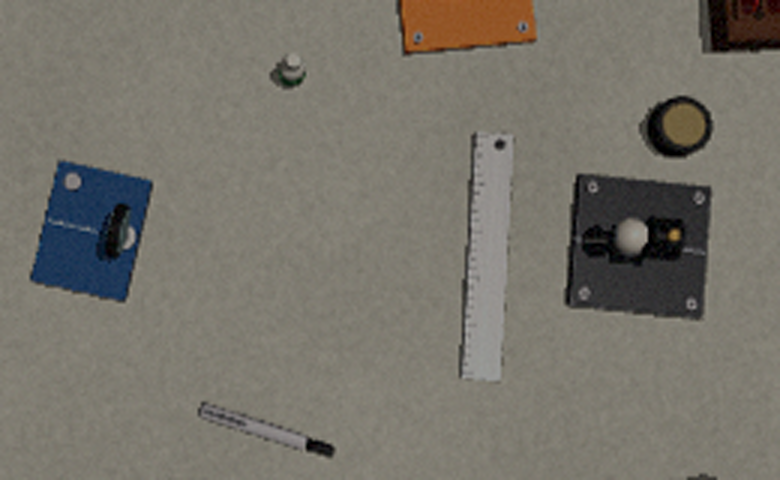

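The crop confirms the choice: a small black plate whose eye and pupil face left, towards the straightedge (centre crop px ~(487,255)). The blue stand is at crop (92,232) with its lens at the right, front end. All three sizes came out within 6 mm of those given.

```bash
cat >> h.py <<'E'
# station frame on desk: centre PC, n = -x_station (eye looks), e = along front edge (away from robot)
PC=np.array([.5675,-.329]); A=np.deg2rad(5.15)
n=np.array([np.sin(A),np.cos(A)]); e=np.array([np.cos(A),-np.sin(A)])
def st(p): d=np.array(p)[...,:2]-PC; return np.round(np.stack([d@n,d@e],-1)*1000,1)   # mm: ahead, lateral
def wp(a,l): return PC+a/1000*n+l/1000*e
def delta(xy,z,az,tilt=0):
    """tool-frame delta; tilt>0 leans gripper body towards tool +x side"""
    o=sensors.get_obs(); q=o["eef_rot"]; R0=R.from_quat([q[1],q[2],q[3],q[0]])
    x=np.array([np.cos(az),np.sin(az),0]); Zd=np.array([0,0,-1.]); Rt=np.c_[x,np.cross(Zd,x),Zd]
    Rt=R.from_matrix(Rt)*R.from_rotvec([0,-tilt,0])
    t=R0.inv().apply(np.array([*xy,z])-o["eef_pos"])*1000
    print("delta",np.round(t,1),np.round((R0.inv()*Rt).as_rotvec(),4),"t",round(o["time_s"],2),"F",np.round(o["wrist_force"],1))
AZn=np.pi/2-A
E
python3 -c "
from h import *
print(st([.5554,-.1728]),st([.5756,.2417]))
delta([.5595,-.127],.24,AZn)"
```

```text
[154.5 -26.1] [569.1 -43.2]
delta [ 446.  -213.9  -35.3] [-9.0000e-04 -8.0000e-04 -1.0241e+00] t 0.2 F [-0.4 -0.6 -0.1]
```

carry_out(deltas="40 -20 -35 0 0 -0.15 0;90 -43 -35 0 0 -0.3 0;145 -70 -35 0 0 -0.45 0;200 -96 -35 0 0 -0.6 0;255 -122 -35 0 0 -0.75 0;310 -149 -35 0 0 -0.9 0;365 -175 -35 0 0 -1.024 0;420 -201 -35 0 0 -1.024 0;446 -214 -35 0 0 -1.024 0;446 -214 -35 0 0 -1.024 0;446 -214 -35 0 0 -1.024 0;446 -214 -35 0 0 -1.024 0")

```text
time_s: 1.7
eef_pos: [0.5589, -0.1283, 0.2398]
eef_rot: [-0.0, 0.739, 0.674, -0.0]
wrist_force: [-0.1, 0.3, -0.5]
opening: 1.002
grasp_force: 0.0
```

Run:
```python
from h import *
im,K,C,o=snap("wrist"); cv2.imwrite("pics/w1.png",im)
print(o["eef_pos"],o["time_s"],C[:3,3])
for a,l in((70,-70),(70,70),(154,-26)): print(a,l,proj([*wp(a,l),.011],K,C))
```

```text
[ 0.55894576 -0.12832012  0.23984241] 1.7 [ 0.56487697 -0.05935565  0.40831988]
70 -70 [222.85806682 250.64162941]
70 70 [329.87435785 250.41801238]
154 -26 [256.38371625 188.87053401]
```

View pics/w1.png

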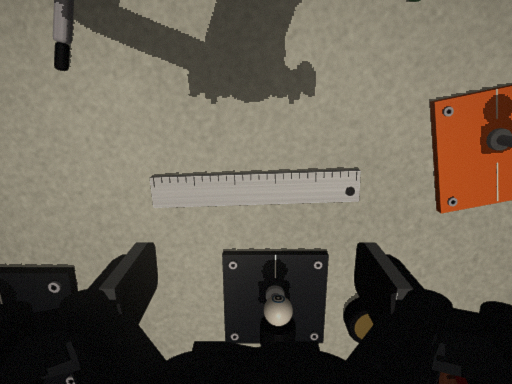

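The wrist view shows the plate's front edge at row ~250, columns 223–328, within 2 px of the prediction. The bar is at (255,188), also as predicted. I descend behind the bar with a slight tilt.

```bash
python3 -c "
from h import *
delta(wp(205,-27),0.0,AZn,.2)"
```

```text
delta [  5.9  -0.5 239.9] [-0.0002 -0.1999 -0.0018] t 1.75 F [-0.   0.2  0.1]
```

carry_out(deltas="6 0 60 0 -0.1 0 0;6 0 120 0 -0.2 0 0;6 0 175 0 -0.2 0 0;6 0 215 0 -0.2 0 0;6 0 230 0 -0.2 0 0;6 0 237 0 -0.2 0 0;6 0 240 0 -0.2 0 0;6 0 243 0 -0.2 0 0;6 0 245 0 -0.2 0 0;6 0 245 0 -0.2 0 0")

```text
time_s: 3.0
eef_pos: [0.5602, -0.1213, -0.0048]
eef_rot: [0.068, 0.735, 0.671, -0.074]
wrist_force: [0.0, 0.1, -0.0]
opening: 1.001
grasp_force: 0.0
```

```bash
python3 -c "
from h import *
im,K,C,o=snap('wrist'); cv2.imwrite('pics/w2.png',im)
print(st(o['eef_pos']),o['eef_pos'][2],o['wrist_force'])
"
```

```text
[206.2 -25.9] -0.004791345680268795 [ 0.04956424  0.09307104 -0.04457703]
```

View pics/w2.png

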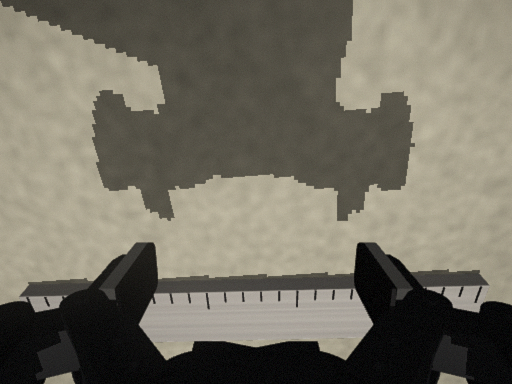

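The view shows the bar's outer side at rows ~275–295, just ahead of both fingertips. Now I push.

carry_out(deltas="-10 0 2 0 0 0 0;-20 0 4 0 0 0 0;-29 0 6 0 0 0 0;-37 0 7.5 0 0 0 0;-45 0 9 0 0 0 0;-53 0 10.7 0 0 0 0;-60 0 12.2 0 0 0 0;-66 0 13.4 0 0 0 0;-71 0 14.4 0 0 0 0;-75 0 15.2 0 0 0 0;-78 0 15.8 0 0 0 0;-78 0 15.8 0 0 0 0")

```text
time_s: 4.55
eef_pos: [0.5529, -0.2007, -0.0051]
eef_rot: [0.067, 0.735, 0.671, -0.074]
wrist_force: [-1.0, -0.2, -0.4]
opening: 0.997
grasp_force: 0.0
```

```bash
cat > m.py <<'E'
from h import *
def bar(im,K,C):
    g=cv2.cvtColor(im,cv2.COLOR_BGR2GRAY); roi=np.zeros_like(g);roi[120:260,310:363]=1
    m=cv2.morphologyEx(((g>134)*roi).astype(np.uint8),cv2.MORPH_CLOSE,np.ones((5,5)))
    P=rect(m,(345,185),.010,K,C); s=st(P); print("bar ahead/lat range",s.min(0),s.max(0))
def stand(im,K,C,seed=None):
    hsv=cv2.cvtColor(im,cv2.COLOR_BGR2HSV); m=((hsv[...,0]>95)&(hsv[...,0]<130)&(hsv[...,1]>100)).astype(np.uint8)
    m=cv2.morphologyEx(m,cv2.MORPH_CLOSE,np.ones((5,5)))
    P=rect(m,seed,.018,K,C); s=st(P); print("stand range",s.min(0),s.max(0))
E
python3 -c "
from m import *
im,K,C,o=snap('top'); cv2.imwrite('pics/t2.png',im)
print(st(o['eef_pos']),o['eef_pos'][2],o['wrist_force'],o['torque'])
bar(im,K,C)
"
```

```text
[126.5 -26.1] -0.005097501659781067 [-1.03461878 -0.15241142 -0.40593209] [0.12981516 0.01371928 0.03166052]
rect centre 409.9 -247.4 size 34.2 167.3 ang 89.45
bar ahead/lat range [  44.4 -247. ] [ 81.8 -79.6]
```

carry_out(deltas="-2 0 0.4 0 0 0 0;-3 0 0.6 0 0 0 0;-4 0 0.8 0 0 0 0;-5 0 1 0 0 0 0;-5 0 1 0 0 0 0")

```text
time_s: 5.22
eef_pos: [0.5524, -0.2057, -0.0051]
eef_rot: [0.067, 0.735, 0.671, -0.074]
wrist_force: [-0.8, -0.1, -0.3]
opening: 0.995
grasp_force: 0.0
```

carry_out(deltas="-1 0 0.2 0 0 0 0;-2 0 0.4 0 0 0 0;-2 0 0.4 0 0 0 0")

```text
time_s: 5.6
eef_pos: [0.5523, -0.2078, -0.0051]
eef_rot: [0.067, 0.735, 0.671, -0.074]
wrist_force: [-0.5, -0.3, 0.5]
opening: 0.998
grasp_force: 0.0
```

carry_out(deltas="-1 0 0.2 0 0 0 0;-2 0 0.4 0 0 0 0;-2 0 0.4 0 0 0 0")

```text
time_s: 5.98
eef_pos: [0.5521, -0.2098, -0.005]
eef_rot: [0.067, 0.735, 0.671, -0.074]
wrist_force: [0.3, 0.0, -0.1]
opening: 1.002
grasp_force: 0.0
```

```bash
python3 -c "
from h import *
im,K,C,o=snap('wrist'); cv2.imwrite('pics/w3.png',im)
print(st(o['eef_pos']),o['wrist_force'],o['torque'])
im,K,C,o=snap('scene'); cv2.imwrite('pics/s3.png',cv2.resize(im[190:350,140:340],None,fx=3.5,fy=3.5))
"
```

```text
[117.3 -26. ] [ 0.31694661  0.01562209 -0.07416279] [0.08820491 0.04911258 0.01491587]
```

View pics/s3.png

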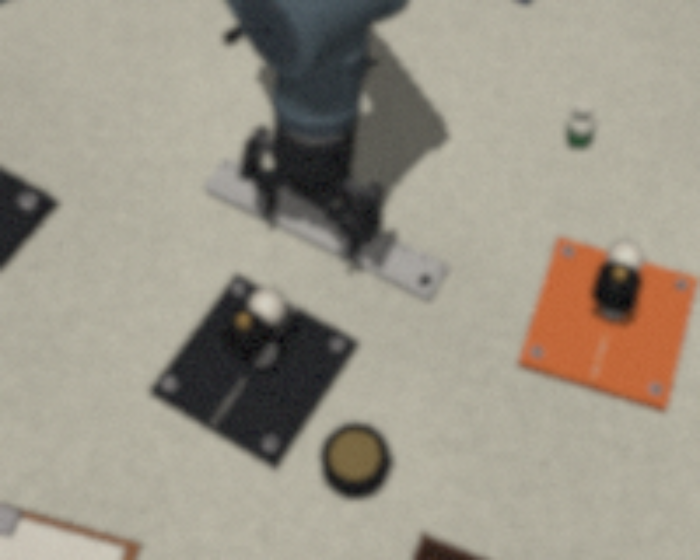

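The scene crop shows both fingers over the bar, which has not moved: a clear gap to the plate remains. The open tips ride higher than I assumed, so I back off and touch down on the desk.

carry_out(deltas="-4 0 -20 0 0 0 0;39 0 -29 0 0 0 0;82 0 -37 0 0 0 0;84 0 -27 0 0 0 0;87 0 -15 0 0 0 0;88 0 -11 0 0 0 0;88 0 -11 0 0 0 0")

```text
time_s: 6.95
eef_pos: [0.5595, -0.1224, -0.0124]
eef_rot: [0.067, 0.735, 0.671, -0.074]
wrist_force: [0.1, -0.3, -0.3]
opening: 1.0
grasp_force: 0.0
```

carry_out(deltas="0.2 0 1 0 0 0 0;0.4 0 2 0 0 0 0;0.6 0 3 0 0 0 0;0.6 0 3 0 0 0 0")

```text
time_s: 7.45
eef_pos: [0.56, -0.1216, -0.0148]
eef_rot: [0.067, 0.735, 0.671, -0.074]
wrist_force: [-0.6, -0.3, -0.3]
opening: 0.998
grasp_force: 0.0
```

carry_out(deltas="0.2 0 1 0 0 0 0;0.4 0 2 0 0 0 0;0.6 0 3 0 0 0 0;0.6 0 3 0 0 0 0")

```text
time_s: 7.95
eef_pos: [0.5599, -0.1216, -0.018]
eef_rot: [0.067, 0.735, 0.671, -0.074]
wrist_force: [0.0, 1.1, -0.3]
opening: 1.003
grasp_force: 0.0
```

carry_out(deltas="0.2 0 1 0 0 0 0;0.4 0 2 0 0 0 0;0.4 0 2 0 0 0 0")

```text
time_s: 8.32
eef_pos: [0.5599, -0.1216, -0.0201]
eef_rot: [0.067, 0.735, 0.671, -0.074]
wrist_force: [0.7, 0.5, -0.8]
opening: 1.001
grasp_force: 0.0
```

```bash
python3 -c "
from h import *
o=sensors.get_obs();print(st(o['eef_pos']),o['eef_pos'][2],o['wrist_force'],o['torque'])
im,K,C,o=snap('scene'); cv2.imwrite('pics/s4.png',cv2.resize(im[190:310,160:310],None,fx=5,fy=5,interpolation=cv2.INTER_CUBIC))
"
```

```text
[205.9 -26.1] -0.020051735273144855 [ 0.72558972  0.48702251 -0.81209951] [ 0.06171854  0.03442407 -0.04900359]
```

View pics/s4.png

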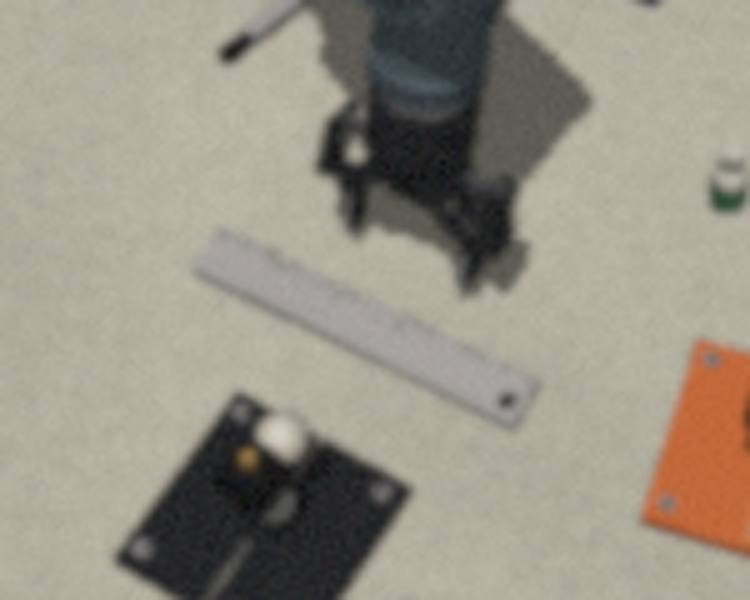

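The bar is still in its original place, and the fingers stand behind it over the desk with no contact yet. I keep lowering to feel the desk.

carry_out(deltas="0.2 0 1 0 0 0 0;0.4 0 2 0 0 0 0;0.4 0 2 0 0 0 0")

```text
time_s: 8.75
eef_pos: [0.5599, -0.1216, -0.0221]
eef_rot: [0.067, 0.735, 0.671, -0.074]
wrist_force: [1.1, -0.3, 0.2]
opening: 1.001
grasp_force: 0.0
```

carry_out(deltas="0.2 0 1 0 0 0 0;0.4 0 2 0 0 0 0;0.4 0 2 0 0 0 0")

```text
time_s: 9.12
eef_pos: [0.5599, -0.1216, -0.0241]
eef_rot: [0.067, 0.735, 0.671, -0.074]
wrist_force: [-0.2, 0.6, -0.5]
opening: 1.002
grasp_force: 0.0
```

carry_out(deltas="0.2 0 1 0 0 0 0;0.4 0 2 0 0 0 0;0.4 0 2 0 0 0 0")

```text
time_s: 9.5
eef_pos: [0.56, -0.1216, -0.0262]
eef_rot: [0.067, 0.734, 0.671, -0.074]
wrist_force: [-0.2, -1.3, 0.3]
opening: 1.004
grasp_force: 0.0
```

```bash
python3 -c "
from h import *
o=sensors.get_obs();print(o['eef_pos'],o['wrist_force'])
im,K,C,o=snap('wrist'); g=cv2.cvtColor(im,cv2.COLOR_BGR2GRAY)
# finger tips: topmost dark pixels of left/right fingers in wrist view; project candidates
for s in (-1,1):
  for d in (0,13,20,25):
    q=o['eef_rot'];T=R.from_quat([q[1],q[2],q[3],q[0]])
    print(s,d,[proj(o['eef_pos']+T.apply([xx,s*.0425,-d/1000]),K,C).round() for xx in(-.011,.011)])
m=g<40; print([ (c,int(np.argmax(m[200:,c]))+200) for c in range(90,430,20)])
"
```

```text
[ 0.55995292 -0.12161195 -0.0261791 ] [-0.18889212 -1.33264627  0.33250341]
-1 0 [array([179., 245.]), array([177., 207.])]
-1 13 [array([174., 256.]), array([171., 215.])]
-1 20 [array([170., 262.]), array([167., 221.])]
-1 25 [array([168., 267.]), array([164., 225.])]
1 0 [array([333., 244.]), array([336., 207.])]
1 13 [array([339., 255.]), array([342., 215.])]
1 20 [array([343., 262.]), array([346., 220.])]
1 25 [array([345., 267.]), array([349., 224.])]
[(90, 286), (110, 264), (130, 267), (150, 243), (170, 359), (190, 352), (210, 342), (230, 343), (250, 347), (270, 345), (290, 342), (310, 342), (330, 354), (350, 355), (370, 251), (390, 256), (410, 275)]
```

The fingertips appear at wrist px (155,243), which puts the open tips about 40 mm behind the TCP. I part-close the gripper instead, which gives a narrower but longer pusher, and measure it.

carry_out(deltas="-8 0 -40 0 0 0 0.3;-8 0 -40 0 0 0 0.65;-8 0 -40 0 0 0 0.65;-8 0 -40 0 0 0 0.65;-8 0 -40 0 0 0 0.65")

```text
time_s: 10.18
eef_pos: [0.5593, -0.1213, 0.0138]
eef_rot: [0.067, 0.734, 0.671, -0.074]
wrist_force: [-0.1, -1.2, -0.1]
opening: 0.353
grasp_force: 0.0
```

```bash
python3 -c "
from h import *
im,K,C,o=snap('wrist'); print(o['eef_pos'],o['opening'],o['time_s'])
cv2.imwrite('pics/w4.png',im)
q=o['eef_rot'];T=R.from_quat([q[1],q[2],q[3],q[0]])
for d in (0,10,20,30):
    print(d,[proj(o['eef_pos']+T.apply([xx,.0425*o['opening'],-d/1000]),K,C).round() for xx in(-.011,.011)])
"
```

```text
[ 0.55926996 -0.12134631  0.01377353] 0.35262259584351463 10.175
0 [array([284., 244.]), array([284., 207.])]
10 [array([285., 253.]), array([286., 213.])]
20 [array([287., 262.]), array([288., 220.])]
30 [array([289., 273.]), array([290., 229.])]
```

View pics/w4.png

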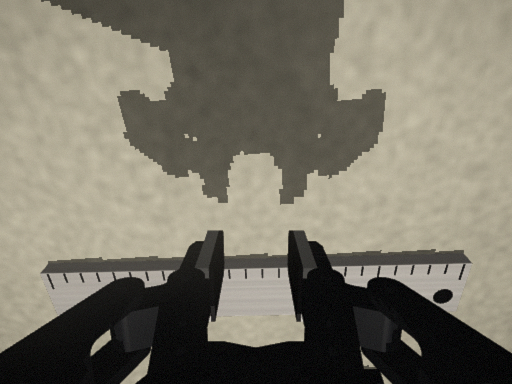

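The bar is at rows 255–310 and the part-closed fingertips are at (223,232) and (288,232), behind the bar and above the desk. I feel for the desk again.

carry_out(deltas="1 0 5 0 0 0 0.65;2 0 10 0 0 0 0.65;2.4 0 12 0 0 0 0.65;2.4 0 12 0 0 0 0.65")

```text
time_s: 10.72
eef_pos: [0.5598, -0.1215, 0.0022]
eef_rot: [0.067, 0.735, 0.671, -0.074]
wrist_force: [0.7, -0.3, -0.4]
opening: 0.352
grasp_force: 0.0
```

carry_out(deltas="0.4 0 2 0 0 0 0.65;0.6 0 3 0 0 0 0.65;0.8 0 4 0 0 0 0.65;0.8 0 4 0 0 0 0.65")

```text
time_s: 11.22
eef_pos: [0.56, -0.1216, -0.0016]
eef_rot: [0.067, 0.735, 0.671, -0.074]
wrist_force: [0.2, -0.2, -0.5]
opening: 0.349
grasp_force: 0.0
```

carry_out(deltas="0.2 0 1 0 0 0 0.65;0.4 0 2 0 0 0 0.65;0.6 0 3 0 0 0 0.65;0.6 0 3 0 0 0 0.65")

```text
time_s: 11.72
eef_pos: [0.5599, -0.1216, -0.0048]
eef_rot: [0.067, 0.735, 0.671, -0.074]
wrist_force: [0.4, -0.5, -1.1]
opening: 0.351
grasp_force: 0.0
```

carry_out(deltas="0.4 0 2 0 0 0 0.65;0.8 0 4 0 0 0 0.65;1.2 0 6 0 0 0 0.65;1.2 0 6 0 0 0 0.65")

```text
time_s: 12.22
eef_pos: [0.5598, -0.1216, -0.011]
eef_rot: [0.067, 0.735, 0.671, -0.074]
wrist_force: [-0.3, -0.4, -0.8]
opening: 0.351
grasp_force: 0.0
```

```bash
python3 -c "
from h import *
im,K,C,o=snap('wrist'); print(o['eef_pos'],o['wrist_force'],o['time_s'])
q=o['eef_rot'];T=R.from_quat([q[1],q[2],q[3],q[0]])
# shadow tips vs finger tips : print dark mask rows near finger columns
g=cv2.cvtColor(im,cv2.COLOR_BGR2GRAY)
for c in (200,210,218,222,226,256,286,290,294,300,310): print(c,g[150:300:6,c])
"
```

```text
[ 0.55980127 -0.12159001 -0.01104848] [-0.29933254 -0.39911653 -0.76042644] 12.225
200 [ 94  92  87  90  92  97  97  91  91  99  94  97 107 186 188 187  34  60
  66  63  31  24  20  23  24]
210 [ 93  90  89  95  96  96  93  93  96  96  95 101  96  96  67  65  65  64
  64  29  29  27  26  24  23]
218 [90 94 87 89 92 90 85 91 96 94 96 98 95 93 40 34 34 32 27 22 22 24 27 24
 15]
222 [ 92  93  92  88  91  88  87  92  98  93  99 100  96  96  33  27  28  25
  25  24  22  33 139  75  79]
226 [ 94  94  90  90  89  90  92  97 108 190 189 193 113 196 191 186 185 182
 188 191 190 182 185  76  79]
256 [ 88  95  93  93  99  97 190 192 193 196 188 185 194 193 187 190 190 183
 184 177 187 189  99  72  76]
286 [ 97  95  92  93  92  96  98  96 100  91  94  95 106 103  88 194 198 188
 191 192 187 191 188  75  73]
290 [90 90 90 97 96 95 97 95 93 92 95 93 94 93 24 26 19 25 17 13 16  4 23 40
 75]
294 [95 90 96 95 97 94 93 94 90 87 94 94 95 93 61 21 20 18 18 13  9  9  8  9
  7]
300 [93 88 92 87 93 92 93 90 92 91 91 92 90 94 60 60 62 62 34 15 16 14 17 16
 14]
310 [ 93  96  91  89  89  90  92  92  89  95  94  89  95 192 184 181  26  56
  57  57  48  11  20  11  13]
```

carry_out(deltas="0.2 0 1 0 0 0 0.65;0.4 0 2 0 0 0 0.65;0.6 0 3 0 0 0 0.65;0.6 0 3 0 0 0 0.65")

```text
time_s: 12.78
eef_pos: [0.5599, -0.1216, -0.0139]
eef_rot: [0.067, 0.735, 0.671, -0.074]
wrist_force: [-0.0, 0.8, -0.5]
opening: 0.351
grasp_force: 0.0
```

carry_out(deltas="0.2 0 1 0 0 0 0.65;0.4 0 2 0 0 0 0.65;0.6 0 3 0 0 0 0.65;0.6 0 3 0 0 0 0.65")

```text
time_s: 13.28
eef_pos: [0.5599, -0.1216, -0.017]
eef_rot: [0.067, 0.735, 0.671, -0.074]
wrist_force: [-0.1, -0.6, 0.8]
opening: 0.348
grasp_force: 0.0
```

carry_out(deltas="0.2 0 1 0 0 0 0.65;0.6 0 3 0 0 0 0.65;1 0 5 0 0 0 0.65;1 0 5 0 0 0 0.65")

```text
time_s: 13.78
eef_pos: [0.5598, -0.1216, -0.0223]
eef_rot: [0.067, 0.735, 0.671, -0.074]
wrist_force: [-0.2, -0.2, -0.2]
opening: 0.35
grasp_force: 0.0
```

carry_out(deltas="0.2 0 1 0 0 0 0.65;0.4 0 2 0 0 0 0.65;0.6 0 3 0 0 0 0.65;0.6 0 3 0 0 0 0.65")

```text
time_s: 14.28
eef_pos: [0.5601, -0.1217, -0.0248]
eef_rot: [0.067, 0.735, 0.671, -0.074]
wrist_force: [-1.5, 0.9, 3.0]
opening: 0.347
grasp_force: 1.3
```

Desk contact came at TCP z = -0.0248. I raise 3.5 mm and push.

carry_out(deltas="-0.7 0 -3.5 0 0 0 0.65;-11 0 -1.5 0 0 0 0.65;-21 0 0.5 0 0 0 0.65;-28 0 2 0 0 0 0.65;-35 0 3.5 0 0 0 0.65;-42 0 5 0 0 0 0.65;-49 0 6.4 0 0 0 0.65;-56 0 7.8 0 0 0 0.65;-63 0 9.2 0 0 0 0.65;-70 0 10.6 0 0 0 0.65;-75 0 11.7 0 0 0 0.65;-78 0 12.3 0 0 0 0.65")

```text
time_s: 15.78
eef_pos: [0.5528, -0.2006, -0.0216]
eef_rot: [0.067, 0.735, 0.671, -0.074]
wrist_force: [-0.1, 3.1, 0.7]
opening: 0.357
grasp_force: 1.7
```

```bash
cat >> m.py <<'E'
def barw(im,K,C,z=.010):
    """wrist view: fit the bar's long edges; white pixels as station coords"""
    g=cv2.cvtColor(im,cv2.COLOR_BGR2GRAY); m=cv2.morphologyEx((g>150).astype(np.uint8),cv2.MORPH_OPEN,np.ones((5,5)))
    print("white px",m.sum())
    for c in range(40,480,40):
        r=np.flatnonzero(m[:,c])
        if len(r)>12: print(c,r[0],r[-1],st(ray([[c,r[0]],[c,r[-1]]],z,K,C)).tolist())
E
python3 -c "
from m import *
im,K,C,o=snap('wrist'); print(st(o['eef_pos']),o['eef_pos'][2],o['wrist_force'])
barw(im,K,C); cv2.imwrite('pics/w5.png',im)
"
```

```text
[126.6 -26.1] -0.02163677755493306 [-0.07422162  3.05433457  0.69520951]
white px 85199
40 23 326 [[225.8, -95.7], [86.4, -137.4]]
80 45 300 [[219.3, -84.5], [104.6, -112.4]]
120 65 277 [[213.0, -72.4], [119.2, -90.1]]
160 225 283 [[148.3, -67.5], [115.5, -71.8]]
240 199 332 [[161.0, -32.9], [81.8, -34.7]]
280 219 332 [[151.3, -16.2], [81.8, -13.9]]
320 220 243 [[150.7, 0.8], [138.7, 1.9]]
360 0 286 [[232.2, 6.1], [113.5, 23.1]]
400 0 281 [[232.1, 18.6], [116.6, 41.6]]
440 0 306 [[232.1, 31.1], [100.3, 64.6]]
```

Push force is 3 N, so the bar is sliding. Small steps now, until it seats.

carry_out(deltas="-2 0 0.4 0 0 0 0.65;-4 0 0.8 0 0 0 0.65;-6 0 1.2 0 0 0 0.65;-8 0 1.6 0 0 0 0.65;-8 0 1.6 0 0 0 0.65")

```text
time_s: 16.45
eef_pos: [0.5522, -0.2087, -0.0216]
eef_rot: [0.067, 0.735, 0.671, -0.074]
wrist_force: [0.6, 1.9, -0.1]
opening: 0.349
grasp_force: 0.9
```

carry_out(deltas="-1 0 0.2 0 0 0 0.65;-2 0 0.4 0 0 0 0.65;-2 0 0.4 0 0 0 0.65")

```text
time_s: 16.82
eef_pos: [0.552, -0.2105, -0.0216]
eef_rot: [0.067, 0.735, 0.671, -0.074]
wrist_force: [0.4, 2.0, 0.6]
opening: 0.344
grasp_force: 1.2
```

carry_out(deltas="-1 0 0.2 0 0 0 0.65;-2 0 0.4 0 0 0 0.65;-2 0 0.4 0 0 0 0.65")

```text
time_s: 17.2
eef_pos: [0.5518, -0.2126, -0.0215]
eef_rot: [0.067, 0.735, 0.671, -0.074]
wrist_force: [0.6, 2.4, 0.8]
opening: 0.346
grasp_force: 1.2
```

carry_out(deltas="-1 0 0.2 0 0 0 0.65;-2 0 0.4 0 0 0 0.65;-2 0 0.4 0 0 0 0.65")

```text
time_s: 17.58
eef_pos: [0.5516, -0.2146, -0.0215]
eef_rot: [0.067, 0.735, 0.671, -0.074]
wrist_force: [0.5, 2.9, -0.7]
opening: 0.352
grasp_force: 1.1
```

carry_out(deltas="-1 0 0.2 0 0 0 0.65;-2 0 0.4 0 0 0 0.65;-2 0 0.4 0 0 0 0.65")

```text
time_s: 17.95
eef_pos: [0.5515, -0.2166, -0.0215]
eef_rot: [0.067, 0.735, 0.671, -0.074]
wrist_force: [-0.1, 1.6, -0.1]
opening: 0.349
grasp_force: 1.1
```

```bash
python3 -c "
from m import *
o=sensors.get_obs(); print(st(o['eef_pos']),o['wrist_force'],o['torque'])
im,K,C,o=snap('scene'); cv2.imwrite('pics/s5.png',im)
g=cv2.cvtColor(im,cv2.COLOR_BGR2GRAY)
# profile across the plate front edge at laterals: gray vs ahead distance on z=.011
for l in (-60,-40,40,60):
  print(l,[int(g[tuple(proj([*wp(a,l),.011],K,C).round().astype(int)[::-1])]) for a in range(60,125,3)])
"
```

```text
[110.5 -26.1] [-0.06133863  1.63393582 -0.1123216 ] [ 0.43805618 -0.1369432   0.00472649]
-60 [77, 120, 148, 158, 162, 163, 163, 162, 163, 163, 160, 154, 154, 155, 161, 162, 167, 151, 151, 107, 96, 96]
-40 [128, 128, 148, 156, 159, 161, 162, 162, 159, 162, 163, 161, 153, 153, 140, 112, 93, 93, 92, 55, 95, 66]
40 [88, 88, 141, 159, 158, 162, 163, 163, 164, 163, 161, 161, 158, 154, 156, 156, 170, 163, 169, 171, 174, 174]
60 [85, 107, 138, 161, 160, 162, 164, 164, 164, 162, 163, 163, 158, 154, 159, 159, 168, 174, 170, 170, 166, 167]
```

carry_out(deltas="-1 0 0.2 0 0 0 0.65;-2 0 0.4 0 0 0 0.65;-2 0 0.4 0 0 0 0.65")

```text
time_s: 18.38
eef_pos: [0.5513, -0.2171, -0.0217]
eef_rot: [0.067, 0.735, 0.671, -0.073]
wrist_force: [-0.1, 8.8, 3.3]
opening: 0.351
grasp_force: 4.4
```

carry_out(deltas="-1 0 0.2 0 0 0 0.65;-2 0 0.4 0 0 0 0.65;-2 0 0.4 0 0 0 0.65")

```text
time_s: 18.75
eef_pos: [0.5513, -0.2174, -0.0217]
eef_rot: [0.066, 0.735, 0.671, -0.072]
wrist_force: [2.3, 16.5, 5.8]
opening: 0.352
grasp_force: 8.3
```

Force rose to 16 N: the bar is seated against the plate. Back off, lift and check.

carry_out(deltas="10 0 -2 0 0 0 0.65;25 0 -5 0 0 0 0.65;22 0 -30 0 0 0 0.65;20 0 -70 0 0 0 0.65;50 0 -120 0 0 0 0.65;110 0 -160 0 0 0 0.65;160 0 -180 0 0 0 0.65;190 0 -190 0 0 0 0.65;190 0 -190 0 0 0 0.65")

```text
time_s: 19.88
eef_pos: [0.5716, 0.005, 0.1275]
eef_rot: [0.068, 0.733, 0.673, -0.073]
wrist_force: [-0.1, 0.2, -0.6]
opening: 0.348
grasp_force: 0.0
```

```bash
python3 -c "
from m import *
im,K,C,o=snap('top'); cv2.imwrite('pics/t6.png',im)
print(o['eef_pos'],st(o['eef_pos']))
bar(im,K,C); stand(im,K,C,(195,190))
im,K,C,o=snap('wrist'); cv2.imwrite('pics/w6.png',im)
g=cv2.cvtColor(im,cv2.COLOR_BGR2GRAY)
for l in (-110,-60,-40,20,40,60,90):
  u=[proj([*wp(a,l),.011],K,C).round().astype(int) for a in range(60,125,3)]
  print(l,u[0],u[-1],[int(g[p[1],p[0]]) if 0<=p[0]<512 and 0<=p[1]<384 else -1 for p in u])
cv2.imwrite('pics/both.png',np.hstack([cv2.resize(im,None,fx=.78,fy=.78),cv2.resize(cv2.imread('pics/t6.png'),None,fx=.78,fy=.78)]))
"
```

```text
[0.57159946 0.00496904 0.12749756] [333.  -25.9]
rect centre 502.2 -184.4 size 161.9 356.5 ang 89.45
bar ahead/lat range [  53.8 -260.7] [214.6 103.8]
rect centre 575.6 242.0 size 98.9 128.1 ang 78.45
stand range [ 524.7 -111. ] [625.3  24.5]
-110 [187 358] [182 322] [9, 12, 4, 5, 4, 7, 8, 0, 14, 7, 11, 7, 1, 6, 2, 10, 1, 10, 8, 9, 10, 16]
-60 [228 358] [226 322] [7, 7, 3, 5, 8, 10, 6, 4, 13, 2, 129, 138, 132, 139, 141, 139, 61, 53, 48, 56, 72, 137]
-40 [244 358] [243 322] [3, 0, 9, 12, 7, 8, 9, 3, 47, 139, 134, 137, 133, 140, 138, 137, 65, 52, 48, 54, 67, 135]
20 [293 358] [296 322] [6, 6, 4, 5, 4, 7, 11, 8, 13, 7, 49, 139, 134, 141, 138, 138, 66, 49, 52, 54, 61, 132]
40 [309 358] [314 322] [6, 5, 8, 7, 2, 9, 11, 9, 10, 3, 2, 8, 2, 8, 12, 10, 11, 8, 3, 5, 2, 12]
60 [326 358] [331 322] [7, 5, 0, 0, 0, 9, 13, 8, 6, 2, 7, 5, 1, 3, 7, 11, 11, 14, 6, 11, 13, 10]
90 [350 358] [357 322] [3, 2, 8, 13, 3, 6, 0, 0, 2, 5, 0, 0, 5, 8, 7, 1, 1, 10, 11, 26, 20, 26]
```

View pics/both.png

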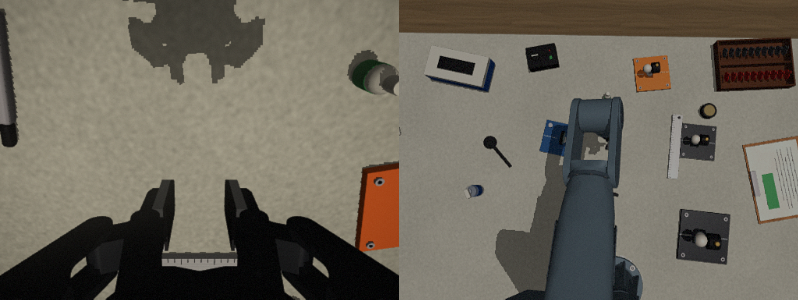

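The top half shows the bar flush along the small station's front edge, running past both corners (half-image px ~(675,146)). The wrist half shows its outer edge parallel. I now measure it numerically in the top view.

```bash
cat >> m.py <<'E'
def edges(im,K,C):
    g=cv2.cvtColor(im,cv2.COLOR_BGR2GRAY).astype(np.float32); a=np.arange(40,150,.5)
    L=np.arange(-140,110,10); I=[]; O=[]
    for l in L:
        u=np.array([proj([*wp(x,l),.011],K,C) for x in a],np.float32)
        v=cv2.remap(g,u[None,:,0],u[None,:,1],cv2.INTER_LINEAR)[0]
        k=np.flatnonzero((v[:-1]<98)&(v[1:]>=98)&(a[1:]<95)); I.append(a[k[-1]] if len(k) else np.nan)
        w=np.flatnonzero(v>136); O.append(a[w[-1]] if len(w) else np.nan)
    ok=(abs(L)<66)&~np.isnan(I); print("plate/bar edge fit mm@0, slope",np.polyfit(L[ok],np.array(I)[ok],1)[::-1].round(4))
    O=np.array(O);print("inner",I);print("outer",O.tolist())
E
python3 -c "
from m import *
im,K,C,o=snap('top'); edges(im,K,C)
g=cv2.cvtColor(im,cv2.COLOR_BGR2GRAY)
# plate rear edge and side edges
for l in(-40,0,40): print(l,[int(g[tuple(proj([*wp(x,l),.012],K,C).round().astype(int)[::-1])]) for x in range(-80,-58,2)])
for x in(-50,0,50): print(x,[int(g[tuple(proj([*wp(x,l),.012],K,C).round().astype(int)[::-1])]) for l in range(-80,-58,2)],[int(g[tuple(proj([*wp(x,l),.012],K,C).round().astype(int)[::-1])]) for l in range(60,82,2)])
"
```

```text
plate/bar edge fit mm@0, slope [6.74615e+01 2.20000e-03]
inner [nan, nan, nan, nan, nan, nan, nan, np.float64(67.5), np.float64(67.0), np.float64(67.0), np.float64(68.0), np.float64(68.0), np.float64(67.0), np.float64(67.0), np.float64(68.0), np.float64(67.5), np.float64(67.0), np.float64(67.5), np.float64(68.0), np.float64(68.0), np.float64(67.0), np.float64(67.0), nan, np.float64(86.5), nan]
outer [105.5, 104.5, 104.5, 105.0, 116.0, 128.5, 104.5, 117.5, 106.5, 105.0, 104.5, 103.0, 106.0, 103.5, 105.0, 105.5, 104.0, 103.5, 104.5, 105.5, 102.0, 104.5, 105.0, 106.0, 105.0]
-40 [131, 132, 136, 136, 64, 64, 54, 49, 49, 50, 51]
0 [136, 135, 136, 136, 74, 107, 107, 78, 78, 78, 78]
40 [131, 130, 139, 133, 77, 45, 45, 43, 53, 53, 53]
-50 [131, 134, 140, 140, 141, 73, 54, 53, 53, 53, 58] [47, 43, 46, 46, 40, 97, 97, 130, 135, 135, 131]
0 [132, 132, 132, 135, 108, 71, 61, 61, 56, 54, 54] [45, 46, 46, 46, 54, 54, 133, 136, 136, 129, 129]
50 [130, 130, 131, 135, 135, 70, 70, 55, 53, 53, 98] [123, 123, 69, 45, 45, 80, 125, 125, 133, 133, 128]
```

The front edge fits at 67.5 mm with slope 0.002 and the rear edge at -72.5, so I shift the station origin by -2.5 mm along n. The bar's lateral centre is -26 mm, so stage 1 is done. Next is the stand's lateral push.

```bash
cat >> h.py <<'E'
PC=PC-.0025*n
AZe=np.pi-A
E
python3 -c "
from h import *
print(st([.5756,.242]),wp(572,-138))
delta(wp(572,-138),.13,AZe,.3)"
```

```text
[571.9 -43.2] [0.48117739 0.25058835]
delta [ 234.2 -111.8  -51.1] [-0.3898 -0.0785 -1.5226] t 20.02 F [-0.6  0.4  0.4]
```

carry_out(deltas="0 0 -30 -0.043 -0.009 -0.169 0.65;20 -10 -40 -0.087 -0.017 -0.338 0.65;50 -24 -50 -0.13 -0.026 -0.508 0.65;90 -43 -51 -0.173 -0.035 -0.677 0.65;130 -62 -51 -0.217 -0.044 -0.846 0.65;170 -81 -51 -0.26 -0.052 -1.015 0.65;205 -98 -51 -0.303 -0.061 -1.184 0.65;234 -112 -51 -0.346 -0.07 -1.353 0.65;234 -112 -51 -0.39 -0.0785 -1.5226 0.65;234 -112 -51 -0.39 -0.0785 -1.5226 0.65;234 -112 -51 -0.39 -0.0785 -1.5226 0.65")

```text
time_s: 21.4
eef_pos: [0.4819, 0.25, 0.1306]
eef_rot: [0.15, 0.047, 0.988, -0.007]
wrist_force: [-0.6, -1.3, 1.1]
opening: 0.347
grasp_force: 0.0
```

```bash
python3 -c "
from h import *
o=sensors.get_obs();print(st(o['eef_pos']),o['eef_pos'])
delta(wp(572,-138),-.017,AZe,.3)"
```

```text
[ 571.5 -137.2] [0.48188634 0.25001906 0.13056681]
delta [ 44.5   0.3 140.7] [-0.0005  0.0009 -0.0054] t 21.4 F [-0.6 -1.3  1.1]
```

carry_out(deltas="18 0 60 0 0 0 0.65;34 0 110 0 0 0 0.65;41 0 130 0 0 0 0.65;44.5 0 140.7 0 0 0 0.65;44.5 0 140.7 0 0 0 0.65;37 0 143 0 0 0 0.65;29 0 145.5 0 0 0 0.65;21 0 148 0 0 0 0.65;14 0 150 0 0 0 0.65;14 0 150 0 0 0 0.65")

```text
time_s: 22.65
eef_pos: [0.5115, 0.2479, -0.0173]
eef_rot: [0.149, 0.045, 0.988, -0.007]
wrist_force: [-3.5, -0.5, 2.3]
opening: 0.346
grasp_force: 1.8
```

```bash
python3 -c "
from m import *
o=sensors.get_obs();print(st(o['eef_pos']),o['eef_pos'][2],o['wrist_force'],o['torque'])
im,K,C,o=snap('top'); cv2.imwrite('pics/t7.png',im); stand(im,K,C,(195,180))
im,K,C,o=snap('scene'); cv2.imwrite('pics/s7.png',im); stand(im,K,C,(283,170))"
```

```text
[ 572.  -107.5] -0.01732061203021771 [-3.51597106 -0.53762051  2.317019  ] [-0.1857914   0.61629738 -0.14676382]
rect centre 542.6 248.8 size 99.6 207.1 ang 79.81
stand range [ 518.2 -181.9] [626.2  30.1]
rect centre 581.7 231.8 size 96.0 122.7 ang 78.1
stand range [510.1 -92.8] [615.5  27.7]
```

carry_out(deltas="-6 0 1.9 0 0 0 0.65;-12 0 3.7 0 0 0 0.65;-18 0 5.6 0 0 0 0.65;-24 0 7.4 0 0 0 0.65;-30 0 9.3 0 0 0 0.65;-33 0 10.2 0 0 0 0.65;-33 0 10.2 0 0 0 0.65")

```text
time_s: 23.62
eef_pos: [0.5458, 0.2451, -0.0176]
eef_rot: [0.149, 0.044, 0.988, -0.007]
wrist_force: [-3.2, -0.3, -1.3]
opening: 0.352
grasp_force: 1.7
```

```bash
python3 -c "
from m import *
o=sensors.get_obs();print(st(o['eef_pos']),o['eef_pos'][2],o['wrist_force'],o['torque'])
im,K,C,o=snap('scene'); cv2.imwrite('pics/s8.png',im); stand(im,K,C,(290,170))"
```

```text
[572.3 -73.1] -0.017592931416367252 [-3.18241234 -0.33287662 -1.2588549 ] [-0.16361303  0.74824521 -0.08516624]
rect centre 633.2 233.3 size 95.7 84.4 ang 84.2
stand range [520.4 -26.7] [616.6  57.6]
```

carry_out(deltas="-3 0 0.9 0 0 0 0.65;-6 0 1.9 0 0 0 0.65;-7.5 0 2.3 0 0 0 0.65;-7.5 0 2.3 0 0 0 0.65")

```text
time_s: 24.18
eef_pos: [0.5545, 0.2446, -0.017]
eef_rot: [0.15, 0.044, 0.988, -0.006]
wrist_force: [-2.4, 0.6, -2.4]
opening: 0.348
grasp_force: 1.4
```

carry_out(deltas="15 0 -5 0 0 0 0.65;40 0 -30 0 0 0 0.65;55 0 -80 0 0 0 0.65;70 0 -130 0 0 0 0.65;75 0 -170 0 0 0 0.65;75 0 -170 0 0 0 0.65")

```text
time_s: 24.92
eef_pos: [0.4345, 0.2571, 0.1276]
eef_rot: [0.154, 0.044, 0.987, -0.004]
wrist_force: [0.3, 0.4, -0.3]
opening: 0.35
grasp_force: 0.0
```

```bash
python3 -c "
from m import *
o=sensors.get_obs();print(st(o['eef_pos']),o['eef_pos'][2],o['wrist_force'],o['torque'])
im,K,C,o=snap('scene'); cv2.imwrite('pics/s8.png',im); stand(im,K,C,(290,165))
im,K,C,o=snap('top'); cv2.imwrite('pics/t8.png',im); stand(im,K,C,(195,160))
delta(wp(660,0),.12,AZn,.3)"
```

```text
[ 574.3 -185.1] 0.1275943859643272 [ 0.29722389  0.4414244  -0.28080299] [ 0.07022021  0.10090216 -0.02811374]
rect centre 639.3 232.9 size 97.0 91.6 ang 87.36
stand range [521.  -26.7] [617.3  66.8]
rect centre 622.5 244.8 size 99.4 129.1 ang 85.03
stand range [529.2 -61.2] [628.7  67.9]
delta [-176.6   87.    59.6] [4.6850e-01 1.1000e-03 1.5002e+00] t 25.02 F [ 0.5 -0.1 -1.3]
```

The stand is now centred at n = 579 mm, lateral +3.3 mm, and square within 0.2°. I go behind it.

carry_out(deltas="0 0 -20 0.052 0 0.166 0.65;0 30 -20 0.104 0 0.333 0.65;-10 60 0 0.156 0 0.5 0.65;-40 87 15 0.208 0 0.667 0.65;-80 87 30 0.26 0 0.833 0.65;-120 87 40 0.312 0 1.0 0.65;-150 87 50 0.364 0 1.167 0.65;-176 87 59 0.416 0.001 1.333 0.65;-176.6 87 59.6 0.4685 0.0011 1.5 0.65;-176.6 87 59.6 0.4685 0.0011 1.5 0.65;-176.6 87 59.6 0.4685 0.0011 1.5 0.65")

```text
time_s: 26.4
eef_pos: [0.6255, 0.3251, 0.1169]
eef_rot: [0.1, 0.728, 0.668, -0.113]
wrist_force: [0.2, 0.3, 0.4]
opening: 0.351
grasp_force: 0.0
```

```bash
python3 -c "
from h import *
o=sensors.get_obs();print(st(o['eef_pos']),o['eef_pos'])
delta(wp(655,4),-.017,AZn,.3)"
```

```text
[659.2  -1. ] [0.62545997 0.32509551 0.11694332]
delta [ 35.9   5.6 129.1] [-0.0037  0.0024  0.0043] t 26.4 F [0.2 0.3 0.4]
```

carry_out(deltas="15 6 55 0 0 0 0.65;28 6 100 0 0 0 0.65;34 6 120 0 0 0 0.65;36 6 129 0 0 0 0.65;36 6 129 0 0 0 0.65;28 6 131.5 0 0 0 0.65;20 6 134 0 0 0 0.65;12 6 136.5 0 0 0 0.65;3 6 139 0 0 0 0.65;-6 6 142 0 0 0 0.65;-15 6 145 0 0 0 0.65;-15 6 145 0 0 0 0.65")

```text
time_s: 27.9
eef_pos: [0.6273, 0.2678, -0.0144]
eef_rot: [0.1, 0.73, 0.667, -0.111]
wrist_force: [0.8, 2.5, 1.3]
opening: 0.347
grasp_force: 1.1
```

```bash
python3 -c "
from m import *
o=sensors.get_obs();print(st(o['eef_pos']),o['eef_pos'][2],o['wrist_force'],o['torque'])
im,K,C,o=snap('scene'); stand(im,K,C,(290,165))
im,K,C,o=snap('top'); cv2.imwrite('pics/t9.png',im); stand(im,K,C,(210,155))
delta(wp(400,2),-.017,AZn,.3)"
```

```text
[602.2   6. ] -0.014446190541574942 [0.77359076 2.46449359 1.29355644] [ 0.35340849 -0.14750794  0.02748785]
rect centre 621.0 209.4 size 101.3 121.8 ang 84.55
stand range [492.6 -56.1] [594.   65.7]
rect centre 620.1 217.8 size 99.4 129.0 ang 84.68
stand range [501.9 -61.2] [601.7  67.8]
delta [-192.5   -3.8   62.1] [-0.0017  0.0009  0.    ] t 28.0 F [-0.3  1.6  1.3]
```

The stand is being pushed squarely, with its back edge at 602 mm. I continue.

carry_out(deltas="-14 0 4.5 0 0 0 0.65;-30 0 9.5 0 0 0 0.65;-47 -0.5 15 0 0 0 0.65;-64 -1 20.5 0 0 0 0.65;-81 -1.5 26 0 0 0 0.65;-98 -2 31.5 0 0 0 0.65;-115 -2.5 37 0 0 0 0.65;-132 -3 42.5 0 0 0 0.65;-149 -3.5 48 0 0 0 0.65;-166 -4 53.5 0 0 0 0.65;-180 -4 58 0 0 0 0.65;-192 -4 62 0 0 0 0.65")

```text
time_s: 29.5
eef_pos: [0.6071, 0.0694, -0.0153]
eef_rot: [0.101, 0.73, 0.667, -0.108]
wrist_force: [1.1, 13.6, 13.0]
opening: 0.352
grasp_force: 6.8
```

```bash
python3 -c "
from m import *
o=sensors.get_obs();print(st(o['eef_pos']),o['eef_pos'][2],o['wrist_force'],o['torque'])
im,K,C,o=snap('top'); cv2.imwrite('pics/t10.png',im); s=proj([*wp(370,-45),.018],K,C);print(s); stand(im,K,C,s)
im,K,C,o=snap('scene'); stand(im,K,C,proj([*wp(370,-45),.018],K,C))
delta(wp(240,2),-.017,AZn,.3)"
```

```text
[402.9   3.7] -0.015301278417994876 [ 1.14416073 13.63864111 12.9762637 ] [ 1.6086409  -0.06521212 -0.00588091]
[264.30668946 183.55204252]
rect centre 601.8 36.2 size 131.0 128.6 ang 85.05
stand range [304. -63.] [435.   65.6]
rect centre 600.4 10.3 size 99.3 122.7 ang 84.91
stand range [293.7 -59. ] [393.1  63.7]
delta [-153.5   -1.2   48.6] [ 0.0015 -0.0004 -0.0006] t 29.6 F [1.6 3.8 2.8]
```

carry_out(deltas="-12 0 3.8 0 0 0 0.65;-26 0 8.2 0 0 0 0.65;-42 0 13.3 0 0 0 0.65;-58 -0.3 18.4 0 0 0 0.65;-74 -0.6 23.5 0 0 0 0.65;-90 -0.9 28.5 0 0 0 0.65;-106 -1.2 33.6 0 0 0 0.65;-120 -1.2 38 0 0 0 0.65;-132 -1.2 41.8 0 0 0 0.65;-142 -1.2 45 0 0 0 0.65;-150 -1.2 47.5 0 0 0 0.65;-156 -1.2 49.4 0 0 0 0.65")

```text
time_s: 31.1
eef_pos: [0.5903, -0.0941, -0.017]
eef_rot: [0.101, 0.73, 0.667, -0.11]
wrist_force: [1.3, 13.2, 10.4]
opening: 0.352
grasp_force: 6.5
```

```bash
python3 -c "
from m import *
o=sensors.get_obs();print(st(o['eef_pos']),o['eef_pos'][2],o['wrist_force'],o['torque'])
im,K,C,o=snap('top'); cv2.imwrite('pics/t11.png',im); stand(im,K,C,proj([*wp(190,-45),.018],K,C))
im,K,C,o=snap('scene'); stand(im,K,C,proj([*wp(190,-45),.018],K,C))
delta(wp(210,1),-.017,AZn,.3)"
```

```text
[238.5   1.7] -0.01697459759946772 [ 1.31652132 13.19624765 10.40085546] [ 1.55445686 -0.09956485 -0.04115181]
rect centre 584.0 -143.9 size 98.1 128.4 ang 84.25
stand range [139.  -64.7] [238.  64.]
rect centre 584.7 -150.7 size 99.4 123.4 ang 84.93
stand range [131.9 -60.6] [231.4  62.8]
delta [-26.6  -0.5   8. ] [ 0.0005  0.0002 -0.0001] t 31.2 F [2.  6.6 5.7]
```

carry_out(deltas="-5 0 1.6 0 0 0 0.65;-11 0 3.4 0 0 0 0.65;-16 0 5 0 0 0 0.65;-20 0 6.2 0 0 0 0.65;-23 0 7.1 0 0 0 0.65;-23 0 7.1 0 0 0 0.65")

```text
time_s: 31.95
eef_pos: [0.5878, -0.1183, -0.0173]
eef_rot: [0.101, 0.73, 0.667, -0.11]
wrist_force: [1.7, 9.6, 7.7]
opening: 0.349
grasp_force: 4.7
```

carry_out(deltas="-1 0 0.3 0 0 0 0.65;-2 0 0.6 0 0 0 0.65;-2 0 0.6 0 0 0 0.65")

```text
time_s: 32.33
eef_pos: [0.5876, -0.12, -0.0173]
eef_rot: [0.101, 0.73, 0.667, -0.11]
wrist_force: [1.2, 10.9, 8.3]
opening: 0.351
grasp_force: 5.5
```

carry_out(deltas="-1 0 0.3 0 0 0 0.65;-1.5 0 0.5 0 0 0 0.65;-1.5 0 0.5 0 0 0 0.65")

```text
time_s: 32.7
eef_pos: [0.5875, -0.1214, -0.0173]
eef_rot: [0.101, 0.73, 0.667, -0.11]
wrist_force: [1.8, 10.9, 9.4]
opening: 0.352
grasp_force: 5.8
```

carry_out(deltas="-1 0 0.3 0 0 0 0.65;-1.5 0 0.5 0 0 0 0.65;-1.5 0 0.5 0 0 0 0.65")

```text
time_s: 33.08
eef_pos: [0.5873, -0.123, -0.0173]
eef_rot: [0.101, 0.73, 0.667, -0.11]
wrist_force: [1.3, 12.4, 9.4]
opening: 0.35
grasp_force: 6.0
```

carry_out(deltas="-1 0 0.3 0 0 0 0.65;-1.5 0 0.5 0 0 0 0.65;-1.5 0 0.5 0 0 0 0.65")

```text
time_s: 33.45
eef_pos: [0.5873, -0.1231, -0.0173]
eef_rot: [0.1, 0.73, 0.667, -0.109]
wrist_force: [0.0, 17.8, 12.6]
opening: 0.353
grasp_force: 9.1
```

carry_out(deltas="-0.5 0 0.2 0 0 0 0.65;-1 0 0.3 0 0 0 0.65;-1 0 0.3 0 0 0 0.65")

```text
time_s: 33.83
eef_pos: [0.5873, -0.1232, -0.0173]
eef_rot: [0.1, 0.73, 0.667, -0.109]
wrist_force: [0.9, 23.0, 13.1]
opening: 0.355
grasp_force: 11.2
```

```bash
python3 -c "
from m import *
o=sensors.get_obs();print(st(o['eef_pos']),o['wrist_force'],o['torque'])
im,K,C,o=snap('top'); cv2.imwrite('pics/t12.png',im); stand(im,K,C,proj([*wp(180,-45),.018],K,C))"
```

```text
[209.2   1.3] [ 0.92891573 22.99766385 13.10838233] [ 2.91744573  0.05575156 -0.13288576]
rect centre 582.0 -175.4 size 100.3 132.7 ang 82.07
stand range [105.  -65.4] [204.4  69.3]
```

Seated: the TCP stalled at 209 mm (predicted 210) and the force rose to 23 N. Retreat and check.

carry_out(deltas="5 0 -1.5 0 0 0 0.65;20 0 -6 0 0 0 0.65;50 0 -20 0 0 0 0.65;80 0 -60 0 0 0 0.65;120 0 -110 0 0 0 0.65;170 0 -150 0 0 0 0.65;220 0 -190 0 0 0 0.65;260 0 -200 0 0 0 0.65;260 0 -200 0 0 0 0.65")

```text
time_s: 35.0
eef_pos: [0.6131, 0.1824, 0.0949]
eef_rot: [0.1, 0.728, 0.669, -0.112]
wrist_force: [-0.1, -1.6, -0.3]
opening: 0.347
grasp_force: 0.0
```

```bash
python3 -c "
from m import *
for name in('top','scene'):
  im,K,C,o=snap(name); print(name)
  hsv=cv2.cvtColor(im,cv2.COLOR_BGR2HSV); m=((hsv[...,0]>95)&(hsv[...,0]<130)&(hsv[...,1]>120)&(hsv[...,2]>50)).astype(np.uint8)
  rect(m,proj([*wp(180,-45),.018],K,C),.018,K,C)
  stand(im,K,C,proj([*wp(180,-45),.018],K,C))
  if name=='top':
    edges(im,K,C); cv2.imwrite('pics/final.png',cv2.resize(im[120:260,240:430],None,fx=4,fy=4,interpolation=cv2.INTER_CUBIC))
  for nm,s in dict(drop=(267,124),).items(): pass
print(o['eef_pos'],o['time_s'])
"
```

```text
top
rect centre 580.9 -171.6 size 97.8 128.5 ang 85.03
rect centre 580.8 -172.5 size 103.4 129.1 ang 84.85
stand range [107.9 -65.4] [211.2  63.8]
plate/bar edge fit mm@0, slope [6.99615e+01 3.60000e-03]
inner [nan, nan, nan, nan, nan, nan, nan, np.float64(70.0), np.float64(69.0), np.float64(69.5), np.float64(70.5), np.float64(70.5), np.float64(69.5), np.float64(70.0), np.float64(70.5), np.float64(70.0), np.float64(69.5), np.float64(70.0), np.float64(70.5), np.float64(70.5), np.float64(69.5), np.float64(69.5), nan, np.float64(88.5), nan]
outer [127.0, 107.5, 107.0, 145.0, 117.5, 144.5, 119.5, 149.5, 106.0, 107.0, 107.0, 105.0, 101.5, 98.0, 96.0, 96.0, 96.0, 97.5, 103.0, 105.0, 105.5, 107.0, 107.5, 108.5, 108.0]
scene
rect centre 545.9 -175.6 size 90.8 51.2 ang 82.16
rect centre 581.3 -178.6 size 92.7 123.2 ang 84.95
stand range [107.3 -61.3] [199.9  61.9]
[0.61289646 0.18025663 0.09454332] 35.05
```

View pics/final.png

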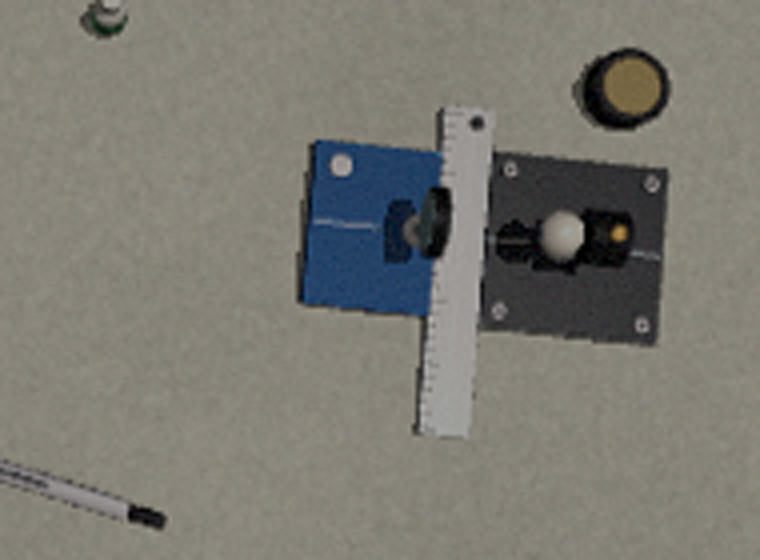

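The picture shows the plate, bar and stand all flush and parallel: bar at crop (455,270), stand front at (440,235), centre lines in line. The stand is square within 0.2° and its lateral offset is about -1 mm. Bystanders in view are untouched.

```bash
python3 -c "
from bench import ctrl
print(ctrl.hand_in())"
```

```text
the job is handed in; nothing more can be done
None
```

The job is handed in: by my own camera checks the straightedge is flush along the station's front edge and the lens stand is flush against it, square within about 0.2° and centred within about 1 mm, but the hand-in gave no verdict.

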